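# Load the yellow reel on the tape machine

### The job

Load the yellow tape reel on the tape machine: take it by the grip bar on top, set it over the hub, and press it down lightly while turning it slowly until its slot finds the orange key and it drops fully home, flat on the black turntable. Keep hold of it until it is home, then let go. Leave the white and the red reel where they stand.

Things in the scene. Friction and masses are not known exactly. Their poses are not given: they have to be found in the camera images.
- yellow_reel: Loose yellow tape reel, about 0.25 kg, 100 mm across, tape 34 mm high, black core. On its flat top (36 mm up) stands a grey grip bar along x: 50 long, 14 wide, top 66 mm above the underside. Origin: centre of the underside, z up. Below, open 26 mm deep: a slot along x, 64 x 20 mm, 32 mm wide at mid for the hub's post; fits the key either way round.
- hub (a point): Centre of the top face of the tape machine's black turntable (120 mm across, 46 mm above the table): home of the reel's underside. z up, x along the orange key: 48 long, 8 wide, 20 mm high, round-topped, with an 18 mm post, 24 mm high, at mid. Brake holds 0.7 N m. Key may start at any angle. The reel enters up to 14 degrees off if centred, 6 mm off if aligned; else it rides 20 mm high.
- white_reel: Loose reel of white tape, a bystander of the same shape and size as the yellow one, standing on the table. Origin: centre of the underside; x along its grip bar.
- red_reel: Loose reel of red tape, a bystander of the same shape and size as the yellow one, standing on the table. Origin: centre of the underside; x along its grip bar.

How it is judged:
By the outcome, as a careful person would: the job done as asked, in the order asked, and still so for the second after the job is handed in, with the robot touching nothing.
It also fails if it takes over 45 s, if anything falls off the work surface, if the arm or the gripper's body presses on something with over 40 N, if the wrist force passes 120 N, or if a joint passes its speed limit or range.

### The arm

A 6-joint arm with a two-finger parallel gripper is mounted at the origin on the work surface. World frame = base frame: x ahead of the robot, y to its left, z up, the work surface at z = 0. Lengths are in m, angles in rad, forces in N, time in s.
With the tool pointing down it reaches from about 0.35 to 1 m from the base axis. Payload 7.1 kg.
Tool frame: the origin (TCP) lies between the finger pads; the fingertips stand 22 mm ahead of it and the grasp point (between the pads) lies 3 mm ahead of it; z points along the fingers, y is the line along which they close (so a half turn about z gives the same grasp; the last joint's range is limited). The gripper opens to 85 mm and grips with 20 to 120 N. Pads are 22 mm wide; open, the fingers measure 114 mm over their backs; the gripper's body (76 mm by 85 mm) begins 54 mm behind the grasp point. The pads swing forward as they close: fully open they stand 13 mm farther back than shut.
Start: joints at [1.271, 0.423, 1.63, -0, 1.089, -0.019], TCP at [0.173, 0.601, 0.253] pointing down, gripper open.
Joint ranges: [-3, 3], [-0.9, 2.11], [0.09, 2.58], [-1.31, 4.45], [0.11, 2.69], [-2.54, 2.54]. Speed limits (rad/s): [2.39, 2.39, 3.01, 3.14, 3.14, 3.14].

### API

Orientations are given as a rotation vector (axis times angle).
In Python, from rig import manip gives the robot as it stands. The module is installed in compiled form; this text tells all that it offers. Calls block until the motion is done:
- manip.move_to(position, orientation): joint-space move of the TCP to a pose.
- manip.servo_line(position, orientation=None, rate=0.15): straight line of the TCP; orientation=None keeps the orientation; rate is the mean speed in m/s.
- manip.set_joints(angles): joint-space move.
- manip.command_gripper(opening, f_grip=None): finger opening in m; f_grip is the grip in N (None keeps the last); returns when the fingers have stopped.
- manip.hold(seconds).
- manip.solve_ik(position, orientation): joint angles nearest the present ones, or None.
- manip.camera(name): name is "side" or "top"; returns a dict with "image" (400x640x3 uint8, red, green, blue), "fx", "fy", "cx", "cy" (pixels), "cam_to_world" (4x4, takes a point from camera to world coordinates). Camera axes: x right, y down, z forward; pixel columns grow to the right and rows downward; lengths in m; the calibration is good to about 2 mm. A picture is of the moment at which its call begins. There is no depth.
A pose or a line that the arm cannot do raises manip.IKError and nothing moves.
- manip.sign_off(): hands the job in; it is judged then, once.
Readings, each from a call of its own:
- manip.get_time(): time.
- manip.get_joint_positions(): joint angles.
- manip.get_joint_vel(): joint speeds.
- manip.get_tau(): joint torques, N m.
- manip.get_position(): TCP position.
- manip.get_ee_rot(): TCP orientation.
- manip.get_contact_force(): force on the tool from outside, world axes, zero at the start.
- manip.get_torque(): the same for the moment, N m.
- manip.get_width(): finger opening in m.
- manip.get_grip_force(): force on a finger pad.
Only numpy, scipy, OpenCV 4.12 (cv2) and the standard library are available. Lean on these libraries where they do the work, as an engineer would, in place of code of your own. Each camera call takes 0.05 s, during which the arm holds its last target. There are 200 camera calls.

## Working session

There is one attempt and no reset: what is moved stays moved. The work goes in short steps, each a Python script; the robot and the scene stay as the last script left them, time stands still between calls to the robot, and variables do not carry over. Pictures are saved under pics/ and viewed, at most 10 in all, crops included, and the job is handed in when it is done.

```bash
mkdir -p pics; python3 - <<'E'
from rig import manip
import cv2,pickle
d={}
for n in("top","side"):
    c=manip.camera(n);d[n]=c;cv2.imwrite(f"pics/{n}0.png",c["image"][:,:,::-1])
    print(n,c["fx"],c["cx"],c["cy"],c["cam_to_world"].round(3).tolist())
pickle.dump(d,open("d.pkl","wb"));print(manip.get_time(),manip.get_ee_rot())
E
```

```text
top 381.97042769312463 321.65348877908514 201.12550672292156 [[-0.148, -0.969, 0.197, 0.359], [-0.989, 0.146, -0.025, -0.028], [-0.004, -0.198, -0.98, 0.936], [0.0, 0.0, 0.0, 1.0]]
side 407.549996813472 317.8712204704819 193.63897542426938 [[0.814, -0.325, 0.481, 0.098], [-0.581, -0.466, 0.667, -0.67], [0.007, -0.823, -0.568, 0.596], [0.0, 0.0, 0.0, 1.0]]
0.1 [-4.39513521e-01 -3.11048880e+00  2.07918641e-03]
```

View pics/top0.png

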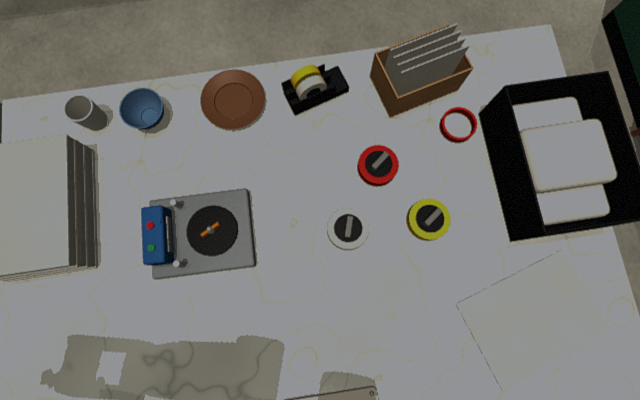

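View pics/side0.png

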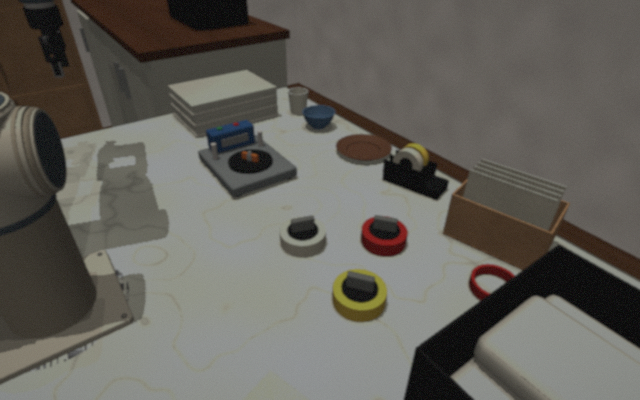

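Top view: yellow reel at about (429,219), key at about (210,229) on a turntable centred near (212,230), white reel at (348,229), red reel at (378,165). The side view shows the same layout: yellow (360,292), turntable (250,161).

```bash
cat > v.py <<'E'
import numpy as np,cv2
from scipy.optimize import least_squares
def proj(c,P):
    M=np.linalg.inv(c["cam_to_world"]);p=np.atleast_2d(P)@M[:3,:3].T+M[:3,3]
    return np.c_[c["fx"]*p[:,0]/p[:,2]+c["cx"],c["fy"]*p[:,1]/p[:,2]+c["cy"]]
def unproj(c,uv,z):
    uv=np.atleast_2d(uv);T=c["cam_to_world"]
    r=np.c_[(uv[:,0]-c["cx"])/c["fx"],(uv[:,1]-c["cy"])/c["fy"],np.ones(len(uv))]@T[:3,:3].T
    return T[:3,3]+r*((z-T[2,3])/r[:,2])[:,None]
def cyl(x,y,z0,z1,R):
    t=np.linspace(0,2*np.pi,90,endpoint=False)
    return np.vstack([np.c_[x+R*np.cos(t),y+R*np.sin(t),0*t+z] for z in(z0,z1)])
def cen(h):
    m=cv2.moments(h.astype(np.float32));return np.array([m["m10"]/m["m00"],m["m01"]/m["m00"]]),m["m00"]
def blob(mask,near,rad=None):
    """component of mask nearest to a pixel"""
    n,l,s,ce=cv2.connectedComponentsWithStats(mask.astype(np.uint8))
    i=1+np.argmin(np.linalg.norm(ce[1:]-near,axis=1)+1000*(s[1:,4]<12));return l==i
def fitcyl(c,mask,z0,z1,R):
    ys,xs=np.nonzero(mask);h=cv2.convexHull(np.c_[xs,ys].astype(np.int32))
    m=np.zeros(mask.shape,np.uint8);cv2.fillPoly(m,[h],1);ys,xs=np.nonzero(m);u=np.array([xs.mean(),ys.mean()])
    f=lambda p:cen(cv2.convexHull(proj(c,cyl(*p,z0,z1,R)).astype(np.float32)))[0]-u
    p=least_squares(f,unproj(c,u,z1)[0,:2]).x
    return p,m.sum(),cen(cv2.convexHull(proj(c,cyl(*p,z0,z1,R)).astype(np.float32)))[1]
def axis(c,mask,z):
    ys,xs=np.nonzero(mask);P=unproj(c,np.c_[xs,ys],z)[:,:2];m=P.mean(0)
    w,V=np.linalg.eigh(np.cov((P-m).T));v=V[:,1];return m,np.degrees(np.arctan2(v[1],v[0]))%180,np.sqrt(12*w)
def hsv(c):return [a.astype(int) for a in cv2.split(cv2.cvtColor(c["image"],cv2.COLOR_RGB2HSV))]
E
python3 - <<'E'
import pickle;from v import *
d=pickle.load(open("d.pkl","rb"))
px={"top":[(429,219),(210,229),(212,230)],"side":[(360,292),(250,157),(250,161)]}
for n,c in d.items():
    H,S,V=hsv(c);a,b,t=px[n]
    ye=blob((H>22)&(H<36)&(S>120)&(V>70),a);print(n,"yel",fitcyl(c,ye,0,.034,.05))
    k=blob((H>3)&(H<22)&(S>130)&(V>80),b);print(" key",axis(c,k,.062),k.sum())
    ys,xs=np.nonzero(ye);fm=np.zeros(ye.shape,np.uint8);cv2.fillPoly(fm,[cv2.convexHull(np.c_[xs,ys].astype(np.int32))],1)
    core=blob((V<60)&(fm>0),a);bar=blob(cv2.erode(fm,np.ones((5,5)))*((S<70)&(V>60)),a)
    print(" bar",axis(c,bar,.064 if n=="top" else .055),bar.sum())
    dk=(V<50)&(S<120);tt=blob(dk,t);print(" tt",fitcyl(c,tt,.040,.046,.06))
    vis=c["image"].copy();vis[bar]=[255,0,0];vis[tt]=[0,255,255];vis[k]=[0,0,255]
    (y0,x0)=(120,120) if n=="top" else(100,180)
    im=vis[y0:y0+(180 if n=="top" else 240),x0:x0+400];cv2.imwrite(f"pics/{n}1.png",cv2.resize(im,None,fx=2,fy=2,interpolation=0)[:,:,::-1])
E
```

```text
top yel (array([ 0.46133806, -0.30048896]), np.uint64(1380), 1503.4436164491344)
 key (array([0.51591367, 0.20244392]), np.float64(119.50313446908721), array([0.00973636, 0.01858346])) 34
 bar (array([ 0.46044654, -0.29843534]), np.float64(126.79554726076282), array([0.01289476, 0.04750878])) 114
 tt (array([0.50856282, 0.2144418 ]), np.uint64(2032), 2073.9777507112594)
side yel (array([ 0.4617167 , -0.29864014]), np.uint64(2237), 2473.659424899146)
 key (array([0.5144818 , 0.19835924]), np.float64(66.79372629891485), array([0.0131945 , 0.03550178])) 29
 bar (array([ 0.46692524, -0.2943788 ]), np.float64(127.946449442702), array([0.01270859, 0.0458157 ])) 133
 tt (array([0.50734286, 0.2101319 ]), np.uint64(835), 872.404466267908)
```

View pics/top1.png

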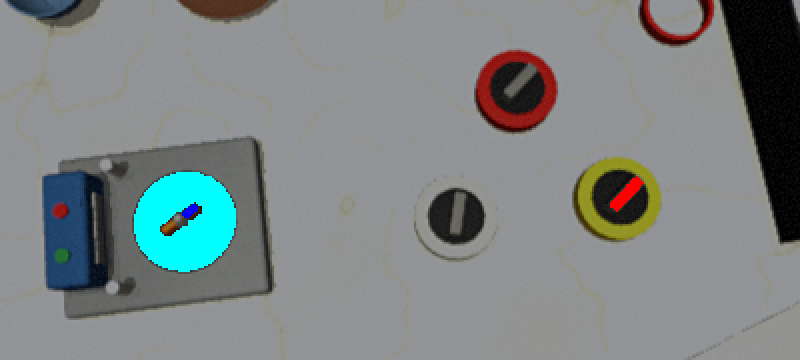

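View pics/side1.png

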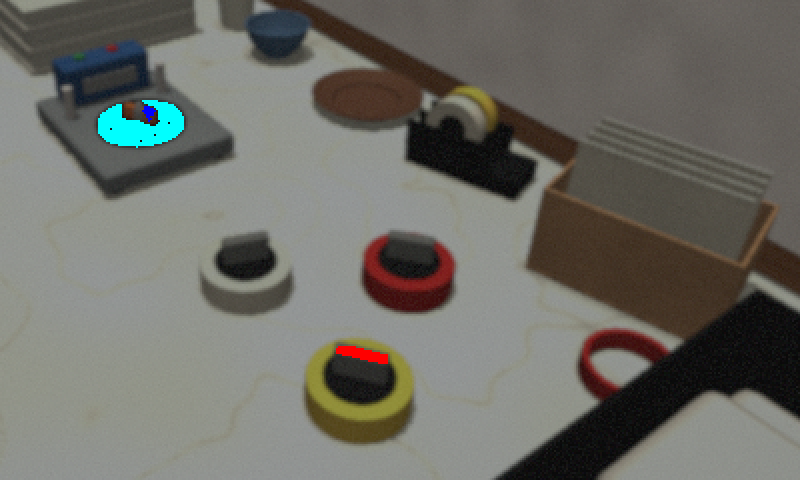

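The masks cover the yellow bar and turntable cleanly. The post splits the key, so only one half (top image near (216,226)) was used. I'll now take the whole key plus the post.

```bash
python3 - <<'E'
import pickle;from v import *
d=pickle.load(open("d.pkl","rb"))
for n,c in d.items():
    H,S,V=hsv(c);t=(212,230) if n=="top" else (250,161)
    tt=blob((V<50)&(S<120),t);ys,xs=np.nonzero(tt);h=cv2.convexHull(np.c_[xs,ys].astype(np.int32))
    print(n,"ellipse",[np.round(e,2) for e in cv2.fitEllipse(h)])
    for z0 in(.036,.046):print(" tt",z0,fitcyl(c,tt,z0,.046,.06))
    m=np.zeros(V.shape,np.uint8);cv2.fillPoly(m,[h],1);m=cv2.erode(m,np.ones((7,7)))
    k=(m>0)&(V>55);o=k&(S>130);print(" key all",axis(c,k,.062),k.sum()," orange",axis(c,o,.062),o.sum())
    po=blob(k&(S<110),t);ys,xs=np.nonzero(po);print(" post",xs.mean(),ys.mean(),po.sum(),unproj(c,[xs.mean(),ys.mean()],.068))
    print(proj(c,[.508,.2125,.046]),proj(c,[.508,.2125,.070]))
# bar side z
    bl=unproj(c,[429,219],.06) if n=="top" else 0
c=d["side"];H,S,V=hsv(c)
bar=blob((S<70)&(V>60)&(np.indices(V.shape)[0]>268)&(np.indices(V.shape)[0]<284)&(abs(np.indices(V.shape)[1]-360)<16),(360,277));print(axis(c,bar,.066),bar.sum())
E
```

```text
top ellipse [array([211.99, 230.25]), array([48.78, 51.7 ]), np.float64(56.59)]
 tt 0.036 (array([0.50880809, 0.21483884]), np.uint64(2032), 2092.7540090327384)
 tt 0.046 (array([0.50819183, 0.21384148]), np.uint64(2032), 2045.5048028641613)
 key all (array([0.50832411, 0.21443717]), np.float64(117.85913109068662), array([0.01422224, 0.04919048])) 130  orange (array([0.50867653, 0.21415987]), np.float64(117.79789889936595), array([0.01288415, 0.05824557])) 91
 post 209.46153846153845 229.48717948717947 39 [[0.50648055 0.21341781 0.068     ]]
[[212.53410966 229.96978207]] [[209.54599502 228.66252574]]
side ellipse [array([249.81, 161.31]), array([23.25, 44.41]), np.float64(85.63)]
 tt 0.036 (array([0.50883197, 0.2133251 ]), np.uint64(835), 924.1101859704359)
 tt 0.046 (array([0.50509785, 0.20532415]), np.uint64(835), 793.4055521792034)
 key all (array([0.50488381, 0.19831899]), np.float64(101.80033289745434), array([0.03393277, 0.04568424])) 105  orange (array([0.50708248, 0.19614765]), np.float64(107.98922168219038), array([0.03689798, 0.04995127])) 68
 post 248.84848484848484 156.72727272727272 33 [[0.49626007 0.19141237 0.068     ]]
[[249.81396882 159.46488055]] [[249.02296066 151.61839693]]
(array([ 0.45910669, -0.30131966]), np.float64(126.68726475599551), array([0.01266097, 0.04612982])) 138
```

```bash
cat > m.py <<'E'
from rig import manip
import numpy as np
from scipy.spatial.transform import Rotation as Ro
def ori(deg):
    a=np.radians(deg);return Ro.from_matrix(np.array([[np.cos(a),np.sin(a),0],[np.sin(a),-np.cos(a),0],[0,0,-1]])).as_rotvec()
def yaw():
    x=Ro.from_rotvec(manip.get_ee_rot()).as_matrix()[:,0];return np.degrees(np.arctan2(x[1],x[0]))
def st(s=""):
    print(s,"t%.2f"%manip.get_time(),np.round(manip.get_position(),4),"yaw%.1f"%yaw(),"F",np.round(manip.get_contact_force(),1),"M",np.round(manip.get_torque(),2),"w%.4f"%manip.get_width(),"g%.0f"%manip.get_grip_force())
E
python3 - <<'E'
from m import *
Y=[.461,-.2995];H=[.508,.2135]
for a in(127,-53):
    print(a,manip.solve_ik([*Y,.062],ori(a)),[None if (q:=manip.solve_ik([*H,.12],ori(a-9+k))) is None else round(q[5],2) for k in(-40,0,40)])
b=min((127,-53),key=lambda a:abs(manip.solve_ik([*H,.12],ori(a-9))[5]))
print(b);manip.move_to([*Y,.16],ori(b));st()
manip.servo_line([*Y,.063],rate=.12);st()
manip.command_gripper(.005,60);st("grip")
manip.servo_line([*Y,.19],rate=.12);st("lift")
import cv2
for n in("top","side"):
    c=manip.camera(n);cv2.imwrite(f"pics/{n}2.png",c["image"][:,:,::-1])
E
```

```text
127 [-5.97794479e-01  6.05612753e-01  1.89219320e+00 -4.44089210e-16
  6.43786705e-01 -1.24356630e+00] [np.float64(0.59), np.float64(-0.11), np.float64(-0.81)]
-53 [-5.97794479e-01  6.05612753e-01  1.89219320e+00 -4.44089210e-16
  6.43786705e-01  1.89802635e+00] [None, None, np.float64(2.33)]Traceback (most recent call last):
  File "<stdin>", line 5, in <module>
  File "<stdin>", line 5, in <lambda>
TypeError: 'NoneType' object is not subscriptable
```

Use 127.

```bash
python3 - <<'E'
from m import *
import cv2
Y=[.461,-.2995];b=127
manip.move_to([*Y,.16],ori(b));st()
manip.servo_line([*Y,.063],rate=.12);st()
manip.command_gripper(.005,60);st("grip")
manip.servo_line([*Y,.19],rate=.12);st("lift")
c=manip.camera("side");cv2.imwrite("pics/side2.png",c["image"][:,:,::-1])
E
```

```text
t3.42 [ 0.4614 -0.299   0.1601] yaw127.1 F [-0.3  1.  -0.5] M [-0.06  0.05  0.02] w0.0851 g0
 t4.38 [ 0.4614 -0.2998  0.0635] yaw127.0 F [ 0.5 -1.4 -0. ] M [-0.05  0.02  0.02] w0.0854 g0
grip t5.03 [ 0.4612 -0.2997  0.0634] yaw127.0 F [-0.1 -0.6  6. ] M [0.07 0.08 0.03] w0.0126 g60
lift t6.24 [ 0.4605 -0.2992  0.1892] yaw127.0 F [-0.3  0.6 -2.2] M [-0.03 -0.01  0.06] w0.0128 g59
```

View pics/side2.png

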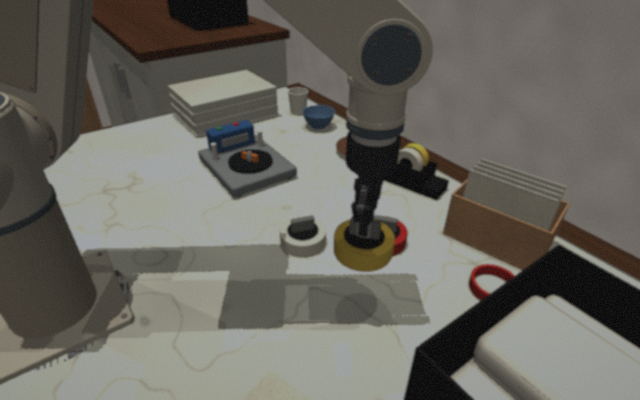

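The reel is held level at pixel (364,243), bar width 12.8 mm, and the others are undisturbed. Next: carry it over the hub 25° off the key, then make contact.

```bash
python3 - <<'E'
from m import *
H=[.5082,.2138]
manip.move_to([*H,.19],ori(140));st()
manip.servo_line([*H,.136],rate=.1);st()
f0=manip.get_contact_force()[2];z=.136
while z>.118:
    z-=.001;manip.servo_line([*H,z],rate=.03)
    if manip.get_contact_force()[2]-f0>5:break
st("contact cmd z%.3f f0 %.1f"%(z,f0))
E
```

```text
t8.16 [0.5085 0.213  0.19  ] yaw139.9 F [-0.1 -0.4 -3. ] M [0.01 0.02 0.02] w0.0130 g59
 t8.85 [0.5086 0.2137 0.1362] yaw140.0 F [ 0.7  0.6 -2. ] M [ 0.02 -0.01  0.01] w0.0130 g59
contact cmd z0.128 f0 -2.0 t10.85 [0.5085 0.2139 0.1285] yaw140.0 F [-0.1 -0.1  4.6] M [-0.06  0.23 -0.03] w0.0127 g60
```

Contact is at the expected height (riding on the key). Now turn under light pressure.

```bash
python3 - <<'E'
from m import *
H=[.5082,.2138];z=.128;a=140.
t0=manip.get_time()
while manip.get_time()-t0<14 and a>96:
    F=manip.get_contact_force()[2]+2; p=manip.get_position()[2]
    if p<.1115: break
    if F<6: z-=.001
    elif F>12: z+=.0005
    if p>.124: a-=1.5          # still riding: keep turning
    elif F>15: st("stuck part way");break
    manip.servo_line([*H,z],ori(a),rate=.02)
    if int(a*2)%6==0 or p<.124: print("%.1f F%.1f z%.4f cmd%.4f Mz%.2f"%(a,F,p,z,manip.get_torque()[2]))
st("end z%.4f a%.1f"%(z,a))
E
```

```text
131.0 F-2.6 z0.1228 cmd0.1220 Mz-0.10
131.0 F-0.4 z0.1219 cmd0.1210 Mz-0.14
131.0 F-1.1 z0.1209 cmd0.1200 Mz-0.16
131.0 F-0.0 z0.1200 cmd0.1190 Mz-0.17
131.0 F0.2 z0.1190 cmd0.1180 Mz-0.15
131.0 F0.0 z0.1180 cmd0.1170 Mz-0.11
131.0 F1.1 z0.1170 cmd0.1160 Mz-0.12
131.0 F0.8 z0.1161 cmd0.1150 Mz-0.15
131.0 F0.7 z0.1151 cmd0.1140 Mz-0.14
131.0 F0.7 z0.1141 cmd0.1130 Mz-0.14
131.0 F0.7 z0.1131 cmd0.1120 Mz-0.14
131.0 F1.1 z0.1121 cmd0.1110 Mz-0.14
end z0.1110 a131.0 t15.35 [0.5091 0.2142 0.1111] yaw131.1 F [ 5.1  2.9 -0.7] M [ 0.9  -0.97 -0.14] w0.0131 g59
```

It dropped in at 131°. Seat it on the turntable.

```bash
python3 - <<'E'
from m import *
import cv2
H=[.5082,.2138];z=.111
while z>.100:
    z-=.0005;manip.servo_line([*H,z],ori(131),rate=.02)
    if manip.get_contact_force()[2]+2>9:break
st("seated cmd %.4f"%z)
c=manip.camera("side");cv2.imwrite("pics/side3.png",cv2.resize(c["image"][80:230,150:350],None,fx=3,fy=3)[:,:,::-1])
E
```

```text
seated cmd 0.1080 t16.85 [0.5094 0.2145 0.1093] yaw131.1 F [ 2.3  3.5 11.3] M [ 0.55 -0.29 -0.15] w0.0127 g61
```

View pics/side3.png

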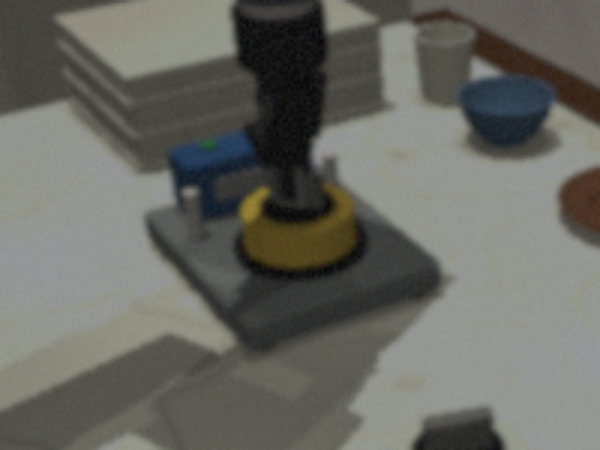

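The reel sits flat on the turntable, and TCP height 109.3 mm matches home (63.4 + 46). Release and verify.

```bash
python3 - <<'E'
from m import *
from v import *
H=[.5088,.2142]
manip.servo_line([*H,.109],rate=.02);st()
manip.command_gripper(.045);st("open")
manip.servo_line([*H,.23],rate=.12);manip.move_to([.40,-.05,.32],ori(131));st("away")
for n,px in(("top",(209,228)),("side",(249,155))):
    c=manip.camera(n);Hh,S,V=hsv(c)
    y=blob((Hh>22)&(Hh<36)&(S>120)&(V>70),px);print(n,[fitcyl(c,y,z,z+.034,.05) for z in(.046,.066)])
    i=c["image"][150:300,120:320] if n=="top" else c["image"][80:230,150:350]
    cv2.imwrite(f"pics/{n}4.png",cv2.resize(i,None,fx=3,fy=3)[:,:,::-1])
E
python3 -c "
import cv2,numpy as np
cv2.imwrite('pics/c4.png',cv2.resize(np.hstack([cv2.imread('pics/top4.png'),cv2.imread('pics/side4.png')]),(800,300)))"
```

```text
t17.15 [0.5094 0.2144 0.1094] yaw131.0 F [3.4 3.6 4.6] M [ 0.61 -0.59 -0.04] w0.0129 g60
open t17.56 [0.5081 0.2138 0.1085] yaw131.0 F [0.7 0.3 0.2] M [ 0.03 -0.01 -0.03] w0.0449 g0
away t19.87 [ 0.4004 -0.0496  0.3198] yaw131.0 F [0.5 0.7 0.2] M [-0.01 -0.01  0.  ] w0.0450 g0
top [(array([0.5095939 , 0.21647949]), np.uint64(1604), 1686.796321562142), (array([0.50614894, 0.21083188]), np.uint64(1604), 1767.0386468942743)]
side [(array([0.50786782, 0.21504164]), np.uint64(878), 960.8737377824727), (array([0.49258114, 0.18191511]), np.uint64(878), 1037.155863064807)]
```

View pics/c4.png

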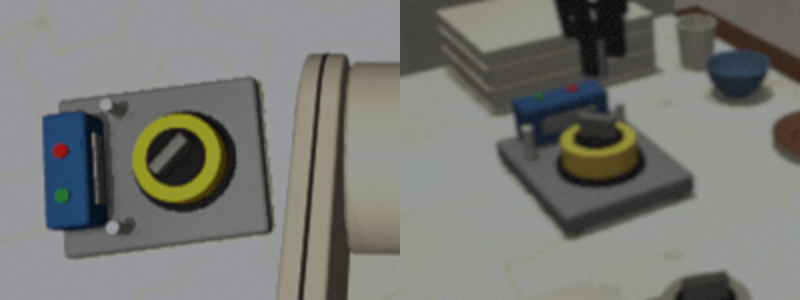

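Both views show the reel home and flat. The two cameras agree on its position within 2 mm at a base height of 46 mm, and disagree by tens of mm at 66 mm.

```bash
python3 -c "
from rig import manip
print(manip.sign_off())"
```

```text
the job is handed in; nothing more can be done
None
```

The yellow reel is on the hub, dropped over the key and flat on the turntable; I let go, the white and red reels were not touched, and the job was handed in at about 20 s of the 45 s allowed.

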